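# Free the sagging bolt of the calorimeter guard and hold its gate ajar

## Task

The barrel bolt of the low bench guard has sagged, and the head of its rod is caught behind the bent-up lip of the keeper. Grip the bolt's upright pull post, lift the bolt and draw it back over the lip without wrenching it, then swing the gate towards the robot to about 30 degrees, never wide open; its closer pulls it shut, so finish still gripping the post, holding the gate steady there. Leave the bottle, the pot and the jar alone.

Things in the scene. Friction and masses are not known exactly. Their poses are not given: they have to be found in the camera images.
- guard: Fixed low bench guard of aluminium bars and clear panels round a small black calorimeter unit, 390 mm wide (y), 320 deep, 160 high, at a yaw up to 0.35 rad. Origin on the bench, midway along the closed gate's line. x points into the guard, away from the robot; y along the closed gate towards the hinge post (its centre at y = +176 mm; latch post with the keeper at -174); z up. Posts 40 mm square.
- gate (a joint): Angle of the gate (rad): 0 closed against its stop, grows as it swings out of the guard towards the robot, to 1.3 (clockwise seen from above). A closer pulls it shut with 0.35 N m at 0 and 1.0 N m more per rad. Gate 300 mm wide, 30 thick, its top 160 mm above the bench, 0.9 kg.
- gate_hinge (a point): Upright hinge axis of the gate, at the height of the gate's top (160 mm). It is 150 mm along +y of the guard from the guard's origin.
- bolt (a joint): How far the bolt is drawn (m), along the gate's top towards the hinge: 0 fully shot, 0.055 end of travel. Starts at 0 to 0.008. Unless lifted it jams against the keeper's lip at about 0.012; the gate is free once it is over 0.031. Slides with about 1.5 N and stays put.
- bolt_lift (a joint): How far the whole bolt is raised in its slotted guides (m): 0 sagged, 0.018 top stop. It stays level, weighs about 0.3 to 0.5 kg and drops back when not held. Its head passes over the lip when raised by more than 0.008 (aim for 0.012 to 0.015) and may sink again once drawn past 0.031.
- barrel_bolt: Steel bolt on the gate's top: a 12 mm rod along the gate (axis 16 mm above the gate's top when sagged) and its handle, an upright pull post 16 mm in diameter, to 89 mm above the gate's top (249 mm above the bench). Origin on the post's axis, at the gate top's height when sagged; x across the gate, y towards the hinge, z up. Moves and turns with the gate. Fully shot: 215 mm from the hinge axis.
- post_grip (a point): Point on the post's axis where to grip it, 65 mm above the bolt's origin (225 mm above the bench when sagged), 24 mm below the post's top. Below it: a collar 22 mm across up to 27 mm above the gate's top, and two rod guides 39 mm high above the gate's top, 43 mm from the post on the keeper side and 100 mm on the hinge side when fully shot.
- keeper: Fixed steel keeper on the latch post: two cheeks 34 mm high, 33 mm apart, 40 mm long, open above, with a bent-up lip at the gate side. The bolt's head, a steel disc 28 mm across and 12 thick on the rod's end, lies between the cheeks, which keep the gate from swinging until it is drawn out. Origin 160 mm above the guard's origin.
- lip_top (a point): Middle of the top edge of the keeper's bent lip, 9 mm above the gate's top.
- reagent_bottle: White plastic bottle, 64 mm across, 130 mm high, loose, beyond the latch post. Origin under its centre. Leave alone.
- steel_pot: Open steel pot, 80 mm across and 60 mm high with two side handles, loose, beyond the hinge post. Origin under its centre. Leave alone.
- jar: Amber glass jar, 56 mm across, 70 mm high, loose, beyond the latch post and nearer the robot. Origin under its centre. Leave alone.

How it is judged:
By the outcome, as a careful person would: the job done as asked, in the order asked, and still so for the second after the job is handed in, while the arm keeps its last pose, push and grip.
It also fails if it takes over 32 s, if anything falls off the work surface, if the arm or the gripper's body presses on something with over 40 N, if the wrist force passes 120 N, or if a joint passes its speed limit or range.

## Robot

A 6-joint arm with a two-finger parallel gripper is mounted at the origin on the work surface. World frame = base frame: x ahead of the robot, y to its left, z up, the work surface at z = 0. Lengths are in mm, angles in rad, forces in N, time in s.
With the tool pointing down it reaches from about 300 to 775 mm from the base axis. Payload 14.6 kg.
Tool frame: the origin (TCP) lies at the very end of the fingers, on their centre line; the grasp point (between the pads) lies 19 mm behind it (manip.grip_point_offset is the distance from the TCP to the grasp point, in mm); z points along the fingers, y is the line along which they close (so a half turn about z gives the same grasp; the last joint's range is limited). The gripper opens to 94 mm and grips with 3 to 60 N. Pads are 16 mm wide; open, the fingers measure 119 mm over their backs; the gripper's body (75 mm by 177 mm) begins 78 mm behind the grasp point.
Start: joints at [-1.222, 0.3, 1.521, -0, 1.321, -0.067], TCP at [222.149, -503.129, 205.446] pointing down, gripper open.
Joint ranges: [-3.03, 3.03], [-0.79, 2.21], [0.23, 2.52], [-1.04, 4.18], [0, 3.07], [-2.55, 2.55]. Speed limits (rad/s): [2.22, 2.22, 2.57, 3.14, 3.14, 3.14].

## Interface

Orientations are given as [roll, pitch, yaw] about the fixed x, y, z axes, in that order (R = Rz(yaw) Ry(pitch) Rx(roll)).
In Python, from cell import telemetry, eyes, manip gives the robot as it stands.
- The arm moves only by the tool play_rows, never from a script. Its arguments are lists of equal length, an entry for each row: "translation": the shift along the world's x, y, z in m, a list of three; "yaw": the turn about the world's z in rad. A call has 1 to 12 rows; each row is the pose to reach, as a shift and turn from the pose commanded when the call began; what a row does not reach only later rows make up. A row lasts 1/8 s, in which the tool goes at most 62.5 mm and 10.7 degrees, less where a joint would pass 70% of its speed; a pose out of reach is approached as far as the arm can. A call with a gripper value outside its range is refused whole. "hand" is the opening, from 0 (shut) to 1 (fully open), set as the call begins (left out, the last holds). The fingers move at their own pace and stop on an object; "force" is the grip in N (left out, the last holds). Time passes only in rows, so rows that repeat a pose let the fingers close. It gives the time, the measured TCP pose, the force, the opening and the grip force at its end, in the units of the state.
- telemetry.read_state(): the state, without advancing time (a new reading comes with each control period).
- eyes.camera(name): name is "scene" or "top" or "wrist"; returns a dict with "pixels" (480x640x3 uint8, red, green, blue), "fx", "fy", "cx", "cy" (pixels), "dist_coeffs" ([k1, k2, p1, p2, k3] as OpenCV has them; the pictures are not rectified), "cam_to_world" (4x4, takes a point from camera to world coordinates); the wrist camera has in their place "T_tool_cam" (4x4, takes a point from camera to tool coordinates, whose origin is the TCP and whose axes are the flange's). Camera axes: x right, y up, looking along -z (the intrinsics and any distortion apply to the point x, -y, -z); pixel columns grow to the right and rows downward; lengths in mm; the calibration is good to about 2 mm. A picture is of the moment at which its call begins: read the wrist's pose just before it. There is no depth.
- manip.sign_off(): hands the job in; it is judged then, once.
The state is a dict: "clock": time; "joints": joint angles; "qd": joint speeds; "effort": joint torques, N m; "eef_pos": TCP position; "eef_rot": TCP orientation; "wrist_force": force on the tool from outside, world axes, zero at the start; "moment": the same for the moment, N m; "finger_gap": finger opening in mm; "finger_force": force on a finger pad.
Only numpy, scipy, OpenCV 4.12 (cv2) and the standard library are available. Lean on these libraries where they do the work, as an engineer would, in place of code of your own. Each camera call takes 0.05 s, during which the arm holds its last target. There are 200 camera calls.

## Working session

There is one attempt and no reset: what is moved stays moved. The work goes in short steps, Python scripts to look and compute and a tool call to move; the robot and the scene stay as the last step left them, time stands still between calls to the robot, and variables do not carry over. Pictures are saved under pics/ and viewed, at most 10 in all, crops included, and the job is handed in when it is done.

Besides the shell and the picture viewer there is one more tool, called after "Request:" by a JSON object that holds its "name" and its "arguments". play_rows: Moves the arm, as the interface text tells. Its arguments: {"type":"object","properties":{"translation":{"type":"array","items":{"type":"array","items":{"type":"number"}}},"yaw":{"type":"array","items":{"type":"number"}},"hand":{"type":"number"},"force":{"type":"number"}},"required":["translation","yaw"]}

```bash
mkdir -p pics; cat > h.py <<'E'
import numpy as np, cv2
from cell import telemetry, eyes, manip
def snap(n,f):
    c=eyes.camera(n); cv2.imwrite(f'pics/{f}.png',cv2.cvtColor(c['pixels'],cv2.COLOR_RGB2BGR)); c2={k:v for k,v in c.items()}; np.save(f'pics/{f}.npy',c2,allow_pickle=True); return c
def load(f): return np.load(f'pics/{f}.npy',allow_pickle=True).item()
def ray(c,px,T=None):
    K=np.array([[c['fx'],0,c['cx']],[0,c['fy'],c['cy']],[0,0,1.]])
    u=cv2.undistortPoints(np.array([[px]],float),K,np.array(c['dist_coeffs'],float))[0,0]
    T=np.array(c['cam_to_world'] if T is None else T); d=T[:3,:3]@np.array([u[0],-u[1],-1]); return T[:3,3],d/np.linalg.norm(d)
def atz(c,px,z,T=None):
    o,d=ray(c,px,T); return o+d*(z-o[2])/d[2]
def proj(c,P):
    T=np.linalg.inv(np.array(c['cam_to_world'])); q=T[:3,:3]@np.array(P,float)+T[:3,3]
    K=np.array([[c['fx'],0,c['cx']],[0,c['fy'],c['cy']],[0,0,1.]])
    return cv2.projectPoints(np.array([[q[0],-q[1],-q[2]]]),np.zeros(3),np.zeros(3),K,np.array(c['dist_coeffs'],float))[0].ravel()
E
python3 - <<'E'
from h import *
for n in('top','scene'):
    c=snap(n,n+'1'); print(n,np.round(c['cam_to_world'],2).tolist(),c['fx'])
print(telemetry.read_state())
E
```

```text
top [[-0.0, 0.98, -0.21, 256.03], [-1.0, -0.01, -0.0, 22.7], [-0.01, 0.21, 0.98, 1546.97], [0.0, 0.0, 0.0, 1.0]] 587.0377231732252
scene [[0.42, -0.56, 0.71, 1344.93], [0.91, 0.27, -0.32, -358.9], [-0.01, 0.78, 0.62, 844.73], [0.0, 0.0, 0.0, 1.0]] 451.0357245572379
{'clock': 0.1, 'joints': array([-1.22153995e+00,  3.00440295e-01,  1.52150719e+00, -1.67363732e-05,
        1.32072585e+00, -6.65922197e-02]), 'qd': array([ 0.00171891, -0.00084698, -0.00086895,  0.00155668,  0.00131215,
       -0.00080361]), 'effort': array([ 2.56420535e-03, -5.32637322e+01, -3.53282440e+01,  7.10325851e-02,
        2.34393182e-02, -5.45431783e-05]), 'eef_pos': array([ 222.09677639, -502.90190108,  204.93449081]), 'eef_rot': array([-3.14051329e+00, -5.57364179e-05,  4.15852715e-01]), 'wrist_force': array([-0.66579833,  0.16305371, -0.06205125]), 'moment': array([ 0.01033069, -0.01750223,  0.01693648]), 'finger_force': 0.0, 'finger_gap': 93.96748305150145}
```

View pics/top1.png

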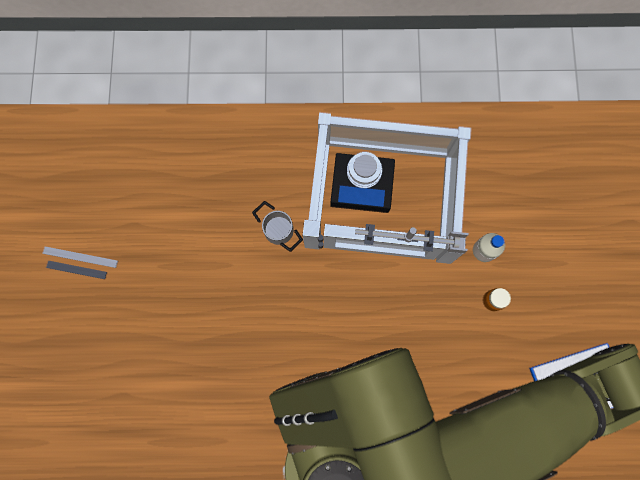

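View pics/scene1.png

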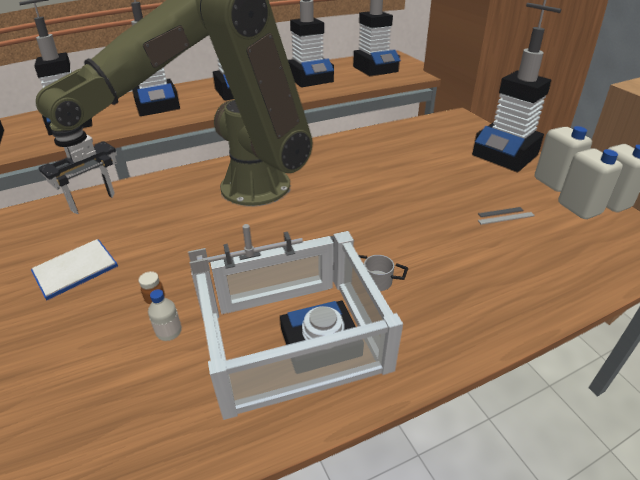

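The top view shows the gate spanning roughly (305,235) to (465,250) and the post at about (411,234). The scene view shows the post at about (248,240). I'll enlarge both.

```bash
python3 - <<'E'
import cv2
a=cv2.imread('pics/top1.png')[205:275,290:480]; cv2.imwrite('pics/c1.png',cv2.resize(a,None,fx=4.2,fy=4.2,interpolation=cv2.INTER_CUBIC))
a=cv2.imread('pics/scene1.png')[215:305,180:370]; cv2.imwrite('pics/c2.png',cv2.resize(a,None,fx=4.2,fy=4.2,interpolation=cv2.INTER_CUBIC))
E
```

```text
(no output)
```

View pics/c1.png

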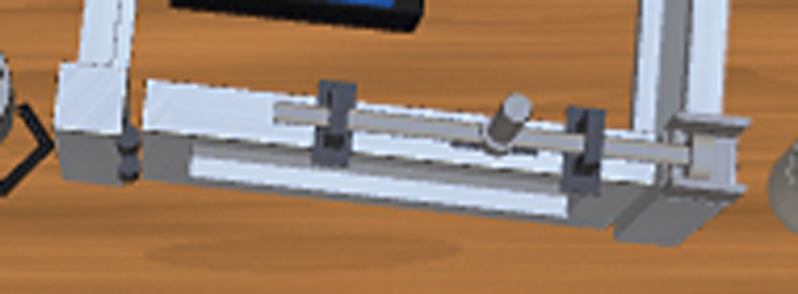

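View pics/c2.png

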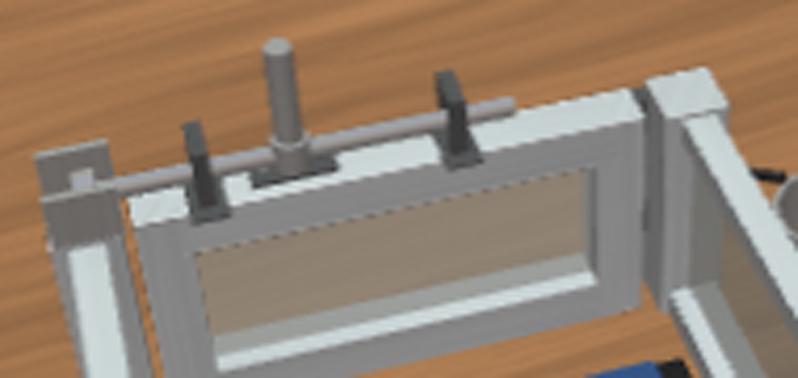

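The top crop shows the post top at (517,104), the hinge post's top centre at (92,98) and the gate top's hinge end at (145,105). The scene crop shows the post top at (277,46). The rod head sits in the keeper, at crop (710,158) in the top view.

```bash
python3 - <<'E'
from h import *
t=load('top1'); s=load('scene1'); P=lambda u,v:(290+u/4.2,205+v/4.2); S=lambda u,v:(180+u/4.2,215+v/4.2)
o1,d1=ray(t,P(517,104)); o2,d2=ray(s,S(277,46))
k=np.linalg.lstsq(np.c_[d1,-d2],o2-o1,rcond=None)[0]; print('post tri',o1+d1*k[0],o2+d2*k[1]); print('posttop249',atz(t,P(517,104),249),atz(s,S(277,46),249))
for n,c,p in [('hingepost',t,P(92,98)),('rearL',t,(324,118.5)),('rearR',t,(464,132.5)),('gate h rear',t,P(147,80)),('gate h front',t,P(143,130)),('gate l front',t,P(655,183)),('hpost s',s,S(687,92)),('gate h rear s',s,S(643,118)),('gate l rear s',s,S(137,222))]: print(n,atz(c,p,160).round(1))
for n,c,p in [('rod hinge end',t,P(277,111)),('rod neck',t,P(690,154)),('rod hinge s',s,S(512,103)),('rod neck s',s,S(105,186))]: print(n,atz(c,p,176).round(1))
E
```

```text
post tri [ 549.74052057 -179.09670083  248.46390183] [ 550.18089775 -177.60246463  248.33130073]
posttop249 [ 549.61925828 -179.01338847  249.        ] [ 551.07199172 -177.80574386  249.        ]
hingepost [574.7  52.  160. ]
rearL [858.9  21.1 160. ]
rearR [ 818.6 -329.2  160. ]
gate h rear [585.2  20.2 160. ]
gate h front [555.7  22.7 160. ]
gate l front [ 523.  -269.8  160. ]
hpost s [578.6  53.  160. ]
gate h rear s [589.3  19.2 160. ]
gate l rear s [ 552.8 -268.2  160. ]
rod hinge end [562.8 -53.7 176. ]
rod neck [ 536.5 -287.   176. ]
rod hinge s [563.2 -50.8 176. ]
rod neck s [ 535.2 -279.   176. ]
```

Request:
{"name": "play_rows", "arguments": {"translation": [[0, 0, 0.05], [0.01, 0.01, 0.1], [0.05, 0.05, 0.1], [0.09, 0.09, 0.1], [0.13, 0.13, 0.1], [0.17, 0.17, 0.1], [0.21, 0.21, 0.1], [0.25, 0.25, 0.1], [0.29, 0.29, 0.1], [0.32, 0.315, 0.1], [0.328, 0.325, 0.1], [0.328, 0.325, 0.1]], "yaw": [0, 0.1, 0.22, 0.35, 0.48, 0.61, 0.74, 0.87, 0.97, 1.04, 1.04, 1.04], "hand": 1}}

```text
clock: 1.6
eef_pos: [550.0, -178.0, 305.1]
eef_rot: [-3.141, -0.0, 1.455]
wrist_force: [0.6, -1.3, -0.1]
finger_gap: 93.9
finger_force: 0.0
```

```bash
python3 - <<'E'
from h import *
s=telemetry.read_state(); print(s['clock'],s['eef_pos'],s['eef_rot'],s['wrist_force'],s['joints'])
from scipy.spatial.transform import Rotation as R
c=snap('wrist','w1'); T=np.eye(4); T[:3,:3]=R.from_euler('xyz',s['eef_rot']).as_matrix(); T[:3,3]=s['eef_pos']
c['cam_to_world']=T@np.array(c['T_tool_cam']); np.save('pics/w1.npy',c,allow_pickle=True)
for P in ([550.2,-178.4,249],[573,26.7,160]): print(proj(c,P))
E
```

```text
1.6 [ 550.00080305 -178.03924005  305.1200906 ] [-3.14093830e+00 -4.68649158e-05  1.45539227e+00] [ 0.59415521 -1.32170608 -0.10552574] [-3.76357529e-01  3.12562242e-01  1.27655654e+00 -1.23566501e-04
  1.55311817e+00 -2.60951259e-01]
[323.57501242 261.99354978]
[322.34048954  -1.52013292]
```

View pics/w1.png

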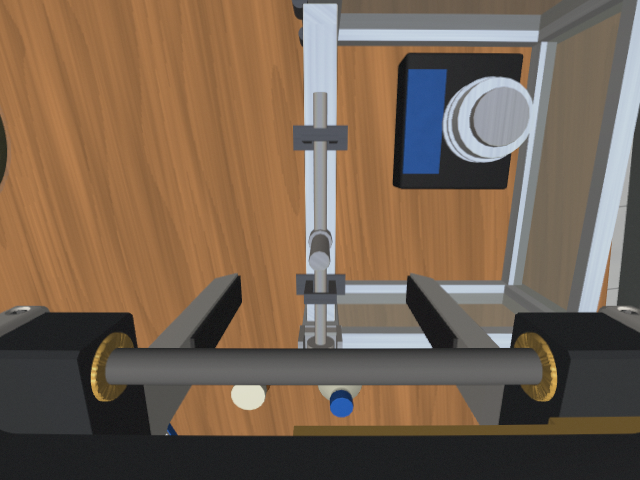

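The wrist view shows the post top at (319.5,259.5). The gate line is vertical at column 320 with its hinge end at (320,3). Guide tops are near (320,137) and (320,285).

```bash
python3 - <<'E'
from h import *
c=load('w1')
q=lambda p,z:print(p,z,atz(c,p,z).round(1))
q((319.5,259.5),249); q((320.5,3),160); q((304,3),160);q((337,3),160);q((302,300),160);q((338,300),160)
q((320,130),199);q((320,281),199);q((319,95),176);q((321,345),176)
E
```

```text
(319.5, 259.5) 249 [ 547.5 -176.2  249. ]
(320.5, 3) 160 [571.1  23.5 160. ]
(304, 3) 160 [557.1  25.1 160. ]
(337, 3) 160 [585.   21.9 160. ]
(302, 300) 160 [ 520.2 -243.   160. ]
(338, 300) 160 [ 557.3 -247.3  160. ]
(320, 130) 199 [558.5 -82.3 199. ]
(320, 281) 199 [ 543.2 -210.6  199. ]
(319, 95) 176 [561.  -51.8 176. ]
(321, 345) 176 [ 534.9 -287.7  176. ]
```

Request:
{"name": "play_rows", "arguments": {"translation": [[-0.001, 0.001, -0.04], [-0.001, 0.001, -0.08], [-0.001, 0.001, -0.099], [-0.001, 0.001, -0.099]], "yaw": [0, 0, 0, 0]}}

```text
clock: 2.15
eef_pos: [548.0, -178.1, 205.6]
eef_rot: [-3.139, -0.0, 1.454]
wrist_force: [0.3, -0.2, 0.5]
finger_gap: 93.8
finger_force: 0.0
```

Request:
{"name": "play_rows", "arguments": {"translation": [[0, 0, 0], [0, 0, 0], [0, 0, 0], [0, 0, 0], [0, 0, 0], [0, 0, 0], [0, 0, 0], [0, 0, 0]], "yaw": [0, 0, 0, 0, 0, 0, 0, 0], "hand": 0, "force": 35}}

```text
clock: 3.15
eef_pos: [549.0, -177.1, 206.4]
eef_rot: [-3.141, 0.0, 1.456]
wrist_force: [-6.4, 0.7, 3.0]
finger_gap: 17.3
finger_force: 3.4
```

Request:
{"name": "play_rows", "arguments": {"translation": [[0, 0, 0], [0, 0, 0], [0, 0, 0]], "yaw": [0, 0, 0]}}

```text
clock: 3.52
eef_pos: [548.4, -177.0, 206.5]
eef_rot: [-3.139, -0.0, 1.456]
wrist_force: [-6.5, 0.9, 3.8]
finger_gap: 15.1
finger_force: 35.0
```

Request:
{"name": "play_rows", "arguments": {"translation": [[-0.001, 0, 0.003], [-0.001, 0, 0.006], [-0.001, 0, 0.009], [-0.001, 0, 0.012], [-0.001, 0, 0.013], [-0.001, 0, 0.013]], "yaw": [0, 0, 0, 0, 0, 0]}}

```text
clock: 4.28
eef_pos: [548.0, -177.1, 219.6]
eef_rot: [-3.141, -0.0, 1.456]
wrist_force: [-5.0, 1.2, -2.6]
finger_gap: 15.3
finger_force: 35.0
```

Request:
{"name": "play_rows", "arguments": {"translation": [[0.0003, 0.003, 0], [0.0007, 0.006, 0], [0.001, 0.009, 0], [0.0014, 0.012, 0], [0.0014, 0.012, 0]], "yaw": [0, 0, 0, 0, 0]}}

```text
clock: 4.9
eef_pos: [549.3, -165.1, 219.5]
eef_rot: [-3.141, 0.0, 1.456]
wrist_force: [-5.1, 0.7, -3.0]
finger_gap: 15.2
finger_force: 35.0
```

Request:
{"name": "play_rows", "arguments": {"translation": [[0.0003, 0.004, 0], [0.0007, 0.008, 0], [0.0011, 0.012, 0], [0.0015, 0.016, 0], [0.0019, 0.02, 0], [0.0023, 0.024, 0], [0.0023, 0.024, 0]], "yaw": [0, 0, 0, 0, 0, 0, 0]}}

```text
clock: 5.78
eef_pos: [551.9, -140.6, 219.5]
eef_rot: [-3.142, -0.0, 1.456]
wrist_force: [-4.2, 1.3, -3.5]
finger_gap: 15.4
finger_force: 35.0
```

```bash
python3 - <<'E'
from h import *
c=snap('scene','s2'); a=c['pixels'][205:295,170:360,::-1]
cv2.imwrite('pics/c3.png',cv2.resize(a,None,fx=4.2,fy=4.2,interpolation=cv2.INTER_CUBIC)); print(telemetry.read_state()['wrist_force'])
E
```

```text
[-3.98011144  1.13632636 -3.59387483]
```

View pics/c3.png

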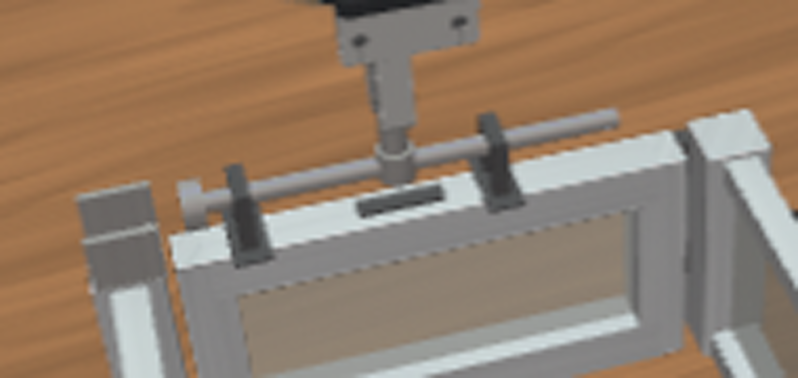

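The head, at crop (192,203), is clear of the keeper and over the lip. Next I swing the gate.

Request:
{"name": "play_rows", "arguments": {"translation": [[-0.0037, 0.0005, 0], [-0.0075, 0.001, 0], [-0.0147, 0.0024, 0], [-0.022, 0.0041, 0], [-0.0293, 0.0061, 0], [-0.0363, 0.0084, 0], [-0.0433, 0.011, 0], [-0.0433, 0.011, 0]], "yaw": [-0.022, -0.044, -0.087, -0.131, -0.175, -0.218, -0.262, -0.262]}}

```text
clock: 6.82
eef_pos: [508.7, -130.3, 219.9]
eef_rot: [3.14, -0.0, 1.193]
wrist_force: [2.5, -0.8, -4.0]
finger_gap: 15.5
finger_force: 35.0
```

Request:
{"name": "play_rows", "arguments": {"translation": [[-0.0068, 0.0029, 0], [-0.0136, 0.0061, 0], [-0.0202, 0.0096, 0], [-0.0265, 0.0133, 0], [-0.0329, 0.0174, 0], [-0.036, 0.0195, 0], [-0.0389, 0.0218, 0], [-0.0389, 0.0218, 0], [-0.0389, 0.0218, 0], [-0.0389, 0.0218, 0]], "yaw": [-0.043, -0.087, -0.131, -0.174, -0.218, -0.24, -0.262, -0.262, -0.262, -0.262]}}

```text
clock: 8.07
eef_pos: [470.0, -108.7, 219.6]
eef_rot: [3.141, 0.0, 0.933]
wrist_force: [2.9, -4.2, -3.5]
finger_gap: 15.3
finger_force: 35.0
```

```bash
python3 - <<'E'
from h import *
c=snap('top','t2'); a=c['pixels'][195:305,290:480,::-1]
cv2.imwrite('pics/c4.png',cv2.resize(a,None,fx=4.2,fy=4.2,interpolation=cv2.INTER_CUBIC)); print(np.abs(telemetry.read_state()['qd']).max())
c=snap('scene','s3'); a=c['pixels'][195:315,170:360,::-1]
cv2.imwrite('pics/c5.png',cv2.resize(a,None,fx=4.2,fy=4.2,interpolation=cv2.INTER_CUBIC)); print(telemetry.read_state()['wrist_force'])
E
```

```text
0.0017374884068412008
[ 3.20466209 -3.03162665 -2.82552307]
```

View pics/c4.png

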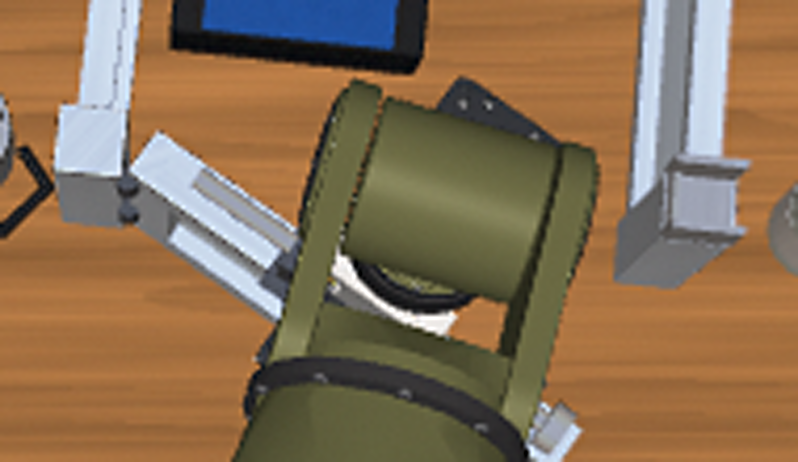

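View pics/c5.png

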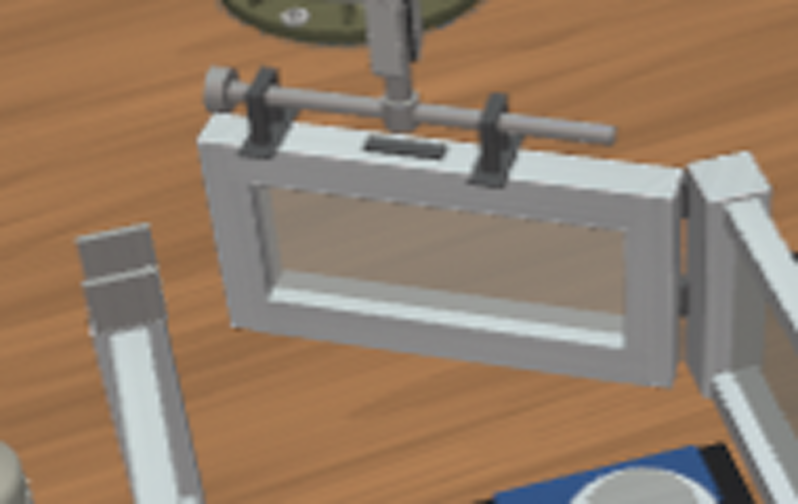

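The gate is open with the bolt still lifted and gripped. In the scene crop its top rear edge runs from (200,143) to (678,200), and I'll use that to get the angle.

```bash
python3 - <<'E'
from h import *
s=load('s3'); t=load('t2')
S=lambda u,v:atz(s,(170+u/4.2,195+v/4.2),160); P=lambda u,v:atz(t,(290+u/4.2,195+v/4.2),160)
for a,b in((S(200,143),S(678,200)),(S(217,115),S(684,170)),(P(300,245),P(160,133))):
    d=b-a; print(np.degrees(np.arctan2(d[0],d[1])-0.117))
H=np.array([572.3,27.5]); d=H-np.array([470,-108.7]); print(np.degrees(np.arctan2(*d)-.117))
E
```

```text
29.33919016162165
29.47610059754761
33.05065797798286
30.206654789086564
```

```bash
python3 -c "
from cell import manip; print(manip.sign_off())"
```

```text
the job is handed in; nothing more can be done
None
```

The bolt was lifted and drawn back over the lip, and the job is handed in with the gate held steady at about 30° and the post still gripped; the bottle, pot and jar were not touched.

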